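Image a counting chamber with a two-stage capture key

ROBOT

A 7-joint arm with a two-finger parallel gripper is mounted at the origin on the work surface. World frame = base frame: x ahead of the robot, y to its left, z up, the work surface at z = 0. Lengths are in mm, angles in rad, forces in N, time in s.
With the tool pointing down it reaches from about 400 to 900 mm from the base axis. Payload 5.6 kg.
Tool frame: the origin (TCP) lies between the finger pads; the fingertips stand 8 mm ahead of it and the grasp point (between the pads) lies 11 mm behind it; z points along the fingers, y is the line along which they close (so a half turn about z gives the same grasp; the last joint's range is limited). The gripper opens to 92 mm and grips with 3 to 60 N. Pads are 20 mm wide; open, the fingers measure 128 mm over their backs; the gripper's body (75 mm by 189 mm) begins 69 mm behind the grasp point.
Start: joints at [1.058, 0.468, -0.012, 1.603, 0.006, 1.071, -0.056], TCP at [294.223, -579.605, 222.592] pointing down, gripper open.
Joint ranges: [-2.53, 2.53], [-0.31, 2.02], [-1.57, 1.55], [0.28, 2.44], [-1.29, 4.43], [0.15, 1.84], [-2.92, 2.92]. Speed limits (rad/s): [2.57, 2.57, 3.14, 3.14, 3.14, 3.14, 3.14].

INTERFACE

Orientations are given as a rotation vector (axis times angle).
In Python, from cell import robot, grip, kinematics, readout, read_camera, camera_info, ticket, spot_in, mark_of gives the robot as it stands. Calls block until the motion is done:
- robot.movep(position, orientation): joint-space move of the TCP to a pose.
- robot.servo_line(position, feed=150, rotation=None): straight line of the TCP; rotation=None keeps the orientation; feed is the mean speed in mm/s.
- robot.goto_joints(angles): joint-space move.
- grip(opening, newtons=None): opening from 0.0 (shut) to 1.0 (fully open); newtons is the grip in N (None keeps the last); returns when the fingers have stopped.
- robot.hold(seconds).
- kinematics.ik(position, orientation): joint angles nearest the present ones, or None.
- readout.observe(): the state.
- read_camera(name): name is "side" or "top"; returns (picture, depth): 480x640x3 uint8, red, green, blue; 480x640 float32, mm along the optical axis (not along the pixel's ray), 0 where there is no reading.
- camera_info(name): a dict with "camera_matrix" (3x3 intrinsics, pixels), "R" (3x3) and "t" (3): a world point X has camera coordinates R X + t. Camera axes: x right, y down, z forward; pixel columns grow to the right and rows downward; lengths in mm; the calibration is good to about 2 mm. A picture is of the moment at which its call begins. camera_info takes no time and is no camera call.
A pose or a line that the arm cannot do raises robot.IKError and nothing moves.
- ticket.job_done(): hands the job in; it is judged then, once.
Trained networks look in the newest picture that a camera, given by its name, has taken for a name from the list of things; names that differ only in an ending like _2 or _b are one class to them, and where a whole thing is asked for, a point or a joint stands for the part that bears it (a point fixed in the world has none). Each returns a list of dicts, best first, with "p" (0 to 1); they miss things now and then, are a little off and sometimes report something else, mostly with a low value. They report only what shows in the picture. A call takes as long as a camera call.
- spot_in(camera, query): "xy" ([column, row] in pixels, amid what is visible of it).
- mark_of(camera, query): "xy" ([column, row] in pixels: a listed point, or the origin of a listed thing).
The state is a dict: "t": time; "joints": joint angles; "joint_velocities": joint speeds; "joint_torque": joint torques, N m; "tcp_pos": TCP position; "tcp_rot": TCP orientation; "contact_force": force on the tool from outside, world axes, zero at the start; "wrist_torque": the same for the moment, N m; "grip_width": opening from 0.0 (shut) to 1.0 (fully open); "grip_force": force on a finger pad.
Only numpy, scipy, OpenCV 4.12 (cv2) and the standard library are available. Lean on these libraries where they do the work, as an engineer would, in place of code of your own. Each camera call takes 0.05 s, during which the arm holds its last target. There are 200 camera calls.

TASK

Slide the glass counting chamber along the warming plate towards the plate's front edge (the robot's side) until its end sticks out over the edge, then pick it up by that end and lay it flat between the guides of the imager's stage, centred over the blue lens window. Then press the imager's green key to its first click and hold it there for a good second so it can focus, press it fully home to take the picture, and let it come up again. Do not drop the chamber, do not press the key before the chamber is in place, and leave the other slides and ware where they are.

Things in the scene. Friction and masses are not known exactly. Their poses are not given: they have to be found in the camera images.
- chamber: Glass counting chamber: pale blue-green flat slab 76 (x) x 36 (y) x 4.5 mm, 25 to 42 g, dark H-shaped grooves in its middle; loose. The widest, flattest of three slides on the warming plate, in any of three lanes 80 mm apart, within 0.2 rad of the plate's x axis. Origin: centre of its underside; x along its length (-x end towards the plate's front edge), z up.
- warmer: Warming plate, fixed: white housing, flat dark grey top 240 (x) x 260 (y) mm, 55 mm above the bench, no rim. Origin: centre of its underside, on the bench; -x points to its front edge (display side, towards the robot), 120 mm from the origin. The housing below the 10 mm thick top plate stands 7 mm back.
- imager: Slide imager, fixed, left or right of the warming plate: white instrument 280 (x) x 260 (y) mm, deck 75 mm above the bench; -x is its front, towards the robot. A grey module along its rear (x from 72 to 134 mm) rises 30 mm over the deck. On the deck a black T-shaped stage plate, 14 mm thick. Origin: centre of its underside, on the bench.
- bay (a point): Centre of the blue 18 mm lens window, on the stage surface, 89 mm above the bench, axes as the imager's: the chamber's origin goes here, long side along x. Side guides 3 mm high, 44 mm apart, at x -8 to 44 mm; end stop 3 mm high at x 42 mm. From x -12 to -47 mm the stage is a tongue 26 mm wide: fingers holding the chamber's front end by its width pass down beside it, 14 mm deep.
- key_top (a point): Centre of the top of the green two-stage capture key: flat round cap, 32 mm wide, 16 mm over the imager's deck (top 91 mm above the bench when up), at (-80, 80) mm in the imager's frame. Pressed straight down, 4 mm to the first click and 5 mm more to fully home; nothing beside it is higher than the deck by more than 2 mm within 40 mm.
- key (a joint): First stage of the key, m: 0 up, 0.004 at the first click. A light spring, 1 N at the start and 3 N at 4 mm; after that the key stands firm until 9 N.
- shutter (a joint): Second stage of the key, m: 0 until more than 9 N presses the key; 0.005 fully home (about 13.5 N), where it stops hard. The key springs back up when let go.
- slide_a: Culture slide with pink wells, 76 x 26 x 12 mm, loose on the warming plate; leave it. Origin: centre of its underside.
- slide_b: Culture slide with amber wells, 76 x 26 x 12 mm, loose on the warming plate; leave it. Origin: centre of its underside.
- oil: Small amber oil jar, 26 mm wide, 42 mm high, loose on the imager's deck behind the key; leave it. Origin: centre of its underside.
- well_plate: Six-well plate, 85 x 127 x 20 mm, loose on the bench near the robot, left; leave it. Origin: centre of its underside.
- spray: White bottle with blue cap, 68 mm wide, 190 mm high, at the far side of the bench; leave it. Origin: centre of its underside.
- tip_box: Blue pipette-tip box, 87 x 127 x 63 mm, on the bench near the robot, right; leave it. Origin: centre of its underside.

How it is judged (in metres and radians):
On the way, in this order (a step that is already met when the one before it is completed fails the run):
1. the chamber lies flat on the warming plate with its end at least about 14 mm out over the front edge (x of chamber in the frame of warmer below -0.096 m and z of chamber in the frame of warmer between 0.053 and 0.0575 m and angle between chamber's own z axis and vertical below 0.06 rad), for 0.1 s.
2. the fingers hold the chamber by its overhanging end and have lifted it off (contact force between the fingers and chamber above 0.5 N and x of the grasp point in the frame of chamber below -0.01 m and z of chamber in the frame of warmer above 0.068 m), for 0.1 s.
3. the chamber lies flat in the imager's bay and is let go (horizontal distance between chamber and bay below 0.007 m and z of chamber in the frame of bay between -0.003 and 0.002 m and angle between the x axis of chamber and the x axis of bay, either way round below 0.14 rad and angle between chamber's own z axis and vertical below 0.05 rad and contact force between the fingers and chamber below 0.05 N), for 0.2 s.
4. the key is held at its first click for 0.8 s (value of joint key above 0.003 m and value of joint shutter below 0.002 m), for 0.8 s.
5. the key is pressed fully home (value of joint shutter above 0.004 m), for 0.05 s.
At the end, for the whole second after the job is handed in: The chamber rests flat in the imager's bay, within 7 mm of the lens window's centre and 0.14 rad of the imager's x axis; the key is up again on both stages (under 1 mm) (horizontal distance between chamber and bay below 0.007 m and z of chamber in the frame of bay between -0.003 and 0.002 m and angle between the x axis of chamber and the x axis of bay, either way round below 0.14 rad and angle between chamber's own z axis and vertical below 0.05 rad and value of joint each of key, shutter below 0.001 m and linear speed of chamber below 0.01 m/s); the robot touches nothing.
It fails at once if the key is pressed before the chamber lies in the bay (value of joint key above 0.0015 m and not (horizontal distance between chamber and bay below 0.007 m and z of chamber in the frame of bay between -0.003 and 0.002 m and angle between the x axis of chamber and the x axis of bay, either way round below 0.14 rad and angle between chamber's own z axis and vertical below 0.05 rad)).
It fails at once if the chamber falls off the plate or the imager (height (world z) of chamber below 0.04 m).
It fails at once if the chamber is dropped from more than about 2 cm or flung (linear speed of chamber above 0.65 m/s and contact force between the fingers and chamber below 0.05 N).
It fails at once if another slide or piece of ware is shifted by more than 15 mm or tipped (distance of any of slide_a, slide_b, oil, well_plate, spray, tip_box from where it was at the start of the episode above 0.015 m or angle between any of slide_a, slide_b, oil, well_plate, spray, tip_box's own z axis and vertical above 0.3 rad).
It also fails if it takes over 64 s, if anything falls off the work surface, if the arm or the gripper's body presses on something with over 40 N, if the wrist force passes 120 N, or if a joint passes its speed limit or range.

## Working session

There is one attempt and no reset: what is moved stays moved. The work goes in short steps, each a Python script; the robot and the scene stay as the last script left them, time stands still between calls to the robot, and variables do not carry over. Pictures are saved under pics/ and viewed, at most 10 in all, crops included, and the job is handed in when it is done.

```bash
ls; mkdir -p pics; cat > h.py <<'E'
import numpy as np, cv2
from cell import *
def snap(c,f=None):
    im,d=read_camera(c)
    if f: cv2.imwrite(f,im[:,:,::-1])
    return im,d
def w(c,uv,d):
    i=camera_info(c);K=np.array(i["camera_matrix"]);R=np.array(i["R"]);t=np.array(i["t"])
    return R.T@(np.linalg.inv(K)@[uv[0],uv[1],1]*d-t)
def wz(c,uv,z):
    i=camera_info(c);R=np.array(i["R"]);o=-R.T@np.array(i["t"]);p=w(c,uv,1000.)
    return o+(p-o)*(z-o[2])/(p[2]-o[2])
def px(c,X):
    i=camera_info(c);q=np.array(i["camera_matrix"])@(np.array(i["R"])@X+np.array(i["t"]));return q[:2]/q[2]
def tri(a,b):
    A=[]
    for c,uv in (("top",a),("side",b)):
        i=camera_info(c);P=np.array(i["camera_matrix"])@np.c_[i["R"],i["t"]]
        A+=[uv[0]*P[2]-P[0],uv[1]*P[2]-P[1]]
    v=np.linalg.svd(np.array(A))[2][-1];return v[:3]/v[3]
E
python3 - <<'E'
from h import *
np.set_printoptions(precision=1,suppress=True)
D={}
for c in("top","side"):
    D[c]=snap(c,f"pics/{c}0.png")[1]; i=camera_info(c); print(c,-np.array(i["R"]).T@i["t"])
for n in("chamber","warmer","imager","bay","key_top","slide_a","slide_b","oil"):
    m={}
    for c in("top","side"):
        r=mark_of(c,n)[:3]; 
        for q in r:
            u,v=map(int,np.round(q["xy"])); d=D[c][min(max(v,0),479),min(max(u,0),639)]
            print(n,c,np.array(q["xy"]),round(q["p"],2),w(c,q["xy"],d))
        if r:m[c]=r[0]["xy"]
    if len(m)==2: print("   tri",tri(m["top"],m["side"]))
print(readout.observe())
E
```

```text
cell.py
pics
top [ 414.2   -0.5 1197.4]
side [150.2 935.6 837.8]
chamber top [425.2 264.7] 0.66 [ 516.6 -222.2   66.3]
chamber top [391.5 265.1] 0.57 [ 515.8 -146.3   57.6]
chamber top [479.1 362.8] 0.23 [ 297.9 -339.    62.6]
chamber side [358.1 211.4] 0.66 [ 518.8 -146.6   58.4]
   tri [ 536.6 -231.8   -1. ]
warmer top [421.1 250. ] 0.93 [ 551.6 -215.3   56.4]
warmer side [358.6 210.7] 0.73 [ 518.4 -149.    59.1]
warmer side [289.2 321.5] 0.66 [493.  286.   93.1]
   tri [ 551.1 -227.6    1.9]
imager top [247.9 242.4] 0.81 [562.  182.1  89.5]
imager side [272.8 315.9] 0.64 [534.5 272.2  78.3]
   tri [576.1 198.4  -6. ]
bay top [257.7 249.7] 0.89 [545.3 159.2  90.9]
bay side [237.1 235. ] 0.68 [774.8   2.9  11.8]
bay side [294.6 272.2] 0.58 [545.9 152.9  89. ]
bay side [370.2 196.3] 0.44 [ 511.6 -213.6   64.5]
   tri [602.1 179.5 180.4]
key_top top [199.5 270.5] 0.65 [497.3 289.   91. ]
key_top side [291.6 323.7] 0.6 [487.9 286.7  90.2]
   tri [492.2 287.3  90.1]
slide_a top [429.5 267.6] 0.96 [ 509.8 -231.2   69.6]
slide_a top [462.6 260.8] 0.83 [ 526.  -307.    69.1]
slide_a side [
[... 326 characters left out ...]
.7 -304.1   64.7]
   tri [ 517.  -236.5   37.8]
oil top [198.8 226.6] 0.56 [594.4 290.2 108.2]
oil side [236.5 317.2] 0.84 [589.9 310.   87.5]
oil side [273.5 316.2] 0.39 [535.2 268.4  73.8]
oil side [377.4 180.2] 0.31 [ 520.8 -296.5   63.3]
   tri [598.8 298.8  74. ]
{'t': 0.9, 'joints': array([ 1.1,  0.5, -0. ,  1.6,  0. ,  1.1, -0.1]), 'joint_velocities': array([-0.,  0.,  0.,  0.,  0.,  0., -0.]), 'joint_torque': array([  0. , -52. ,  -0. , -24.4,  -0.1,   0. ,  -0. ]), 'tcp_pos': array([ 294.2, -579.6,  222.6]), 'tcp_rot': array([ 3.1,  0.7, -0. ]), 'contact_force': array([-0.7, -0.3,  0.5]), 'wrist_torque': array([ 0. , -0. ,  0.1]), 'grip_force': 0.0, 'grip_width': 1.0000628025878344}
```

```bash
python3 - <<'E'
import cv2
a=cv2.imread("pics/top0.png")
cv2.imwrite("pics/t1.png",cv2.resize(a[180:360,160:520],(800,400),interpolation=cv2.INTER_CUBIC))
a=cv2.imread("pics/side0.png")
cv2.imwrite("pics/s1.png",cv2.resize(a[130:370,200:520],(800,600),interpolation=cv2.INTER_CUBIC))
E
```

```text
(no output)
```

View pics/t1.png

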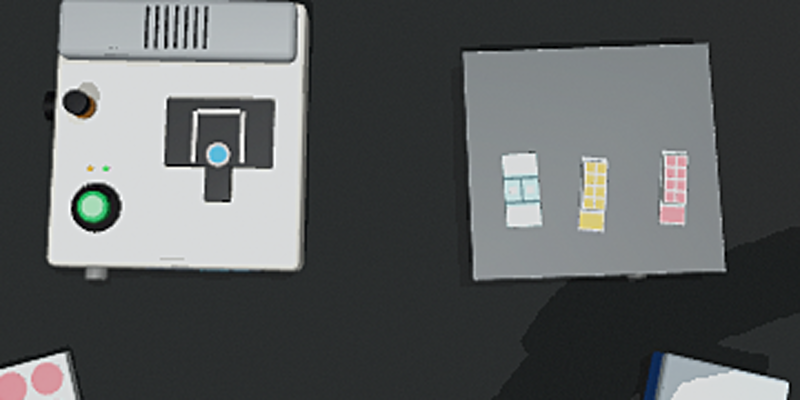

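View pics/s1.png

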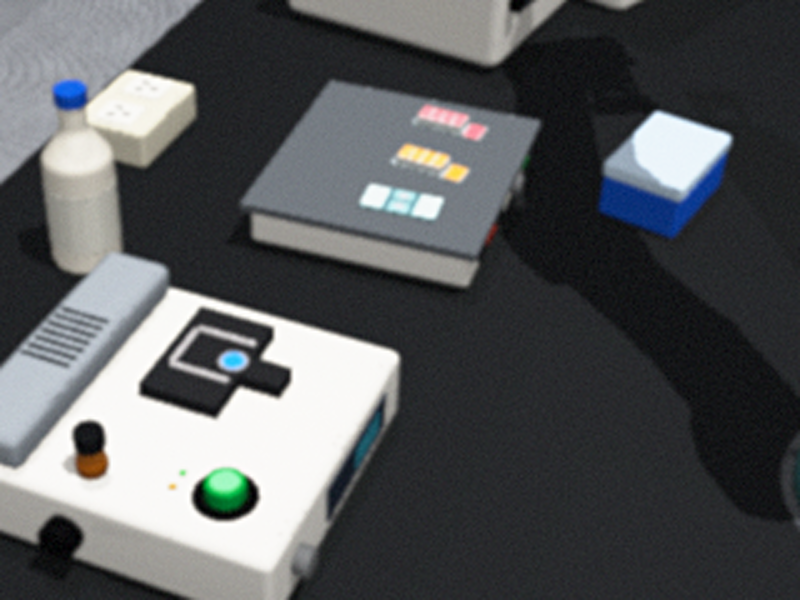

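The top crop shows the chamber as the pale slide in the left lane, at full-picture pixel (395, 265). Amber and pink slides lie to its right. The lens window is at about (258, 249) and the key at (202, 273). The side view agrees. Next I segment both views to get accurate poses.

```bash
cat > seg.py <<'E'
from h import *
np.set_printoptions(precision=2,suppress=True)
def blob(m,near):
    n,l,s,c=cv2.connectedComponentsWithStats(m.astype(np.uint8))
    ok=[i for i in range(1,n) if s[i,4]>12]
    i=min(ok,key=lambda i:np.hypot(*(c[i]-near))); return l==i,c[i],s[i,4]
def rect(c,mask,z):
    v,u=np.nonzero(mask); P=np.array([wz(c,(a,b),z)[:2] for a,b in zip(u,v)],np.float32)
    (cx,cy),(a,b),th=cv2.minAreaRect(P); th=np.radians(th)
    if abs(np.cos(th))<.7: th-=np.pi/2*np.sign(th); a,b=b,a
    return np.array([cx,cy]),a,b,th
def chamber_mask(c,im,near):
    I=im.astype(int); m=((I[:,:,2]>I[:,:,0]+12)&(I[:,:,1]>100))|(I.min(2)>170)
    return blob(m,near)
E
python3 - <<'E'
from seg import *
N={"top":dict(ch=(395,265),lens=(258,249),key=(202,273),plate=(430,240)),"side":dict(ch=(360,210),lens=(293,274),key=(290,326),plate=(340,190))}
C={}
for c in N:
    im,_=snap(c);I=im.astype(int);n=N[c];r,g,b=I[:,:,0],I[:,:,1],I[:,:,2]
    m,ce,a=chamber_mask(c,im,n["ch"]); print(c,"ch",ce,a,rect(c,m,59.5)); C[c,"ch"]=px(c,np.r_[rect(c,m,59.5)[0],59.5])
    m,ce,a=blob((b>r+60)&(b>150),n["lens"]);print("lens",ce,a,wz(c,ce,89));C[c,"lens"]=ce
    m,ce,a=blob((g>r+40)&(g>b+25)&(g>90),n["key"]);print("key",ce,a,wz(c,ce,91));C[c,"key"]=ce
    print("plate px",I[230,430] if c=="top" else I[185,340], "housing",I[280,240])
for k in("ch","lens","key"):print(k,tri(C["top",k],C["side",k]))
im,_=snap("top");I=im.astype(int)
m=(I.max(2)-I.min(2)<25)&(I.min(2)>85)&(I.max(2)<170)
m,ce,a=blob(m,(430,245));print("plate",ce,a,rect("top",m,55)); 
m=(I.min(2)>150);m,ce,a=blob(m,(240,240));print("deck+",ce,a,rect("top",m,75))
E
```

```text
top ch [394.35 265.15] 530 (array([ 515.95, -152.81]), 76.46549224853516, 37.40438461303711, np.float64(0.06835480226089978))
lens [257.5  249.02] 46 [547.11 160.    89.  ]
key [201.4  272.47] 154 [492.87 284.51  91.  ]
plate px [133 138 141] housing [216 218 218]Traceback (most recent call last):
  File "<stdin>", line 6, in <module>
  File "seg.py", line 8, in rect
    v,u=np.nonzero(mask); P=np.array([wz(c,(a,b),z)[:2] for a,b in zip(u,v)],np.float32)
                                      ~~^^^^^^^^^^^
  File "h.py", line 11, in wz
    i=camera_info(c);R=np.array(i["R"]);o=-R.T@np.array(i["t"]);p=w(c,uv,1000.)
                                                                  ~^^^^^^^^^^^^
  File "h.py", line 8, in w
    i=camera_info(c);K=np.array(i["camera_matrix"]);R=np.array(i["R"]);t=np.array(i["t"])
ValueError: time passes only in moves, steps and waits
```

```bash
sed -i 's/^from cell import \*/from cell import *\nimport functools\ncamera_info=functools.lru_cache(None)(camera_info)/' h.py
python3 - <<'E'
from seg import *
N={"top":dict(ch=(395,265),lens=(258,249),key=(202,273),plate=(430,240)),"side":dict(ch=(360,210),lens=(293,274),key=(290,326),plate=(340,190))}
C={}
for c in N:
    im,_=snap(c);I=im.astype(int);n=N[c];r,g,b=I[:,:,0],I[:,:,1],I[:,:,2]
    m,ce,a=chamber_mask(c,im,n["ch"]); print(c,"ch",ce,a,rect(c,m,59.5)); C[c,"ch"]=px(c,np.r_[rect(c,m,59.5)[0],59.5])
    m,ce,a=blob((b>r+60)&(b>150),n["lens"]);print("lens",ce,a,wz(c,ce,89));C[c,"lens"]=ce
    m,ce,a=blob((g>r+40)&(g>b+25)&(g>90),n["key"]);print("key",ce,a,wz(c,ce,91));C[c,"key"]=ce
    if c=="top":
        m=(I.max(2)-I.min(2)<25)&(I.min(2)>85)&(I.max(2)<170)
        m,ce,a=blob(m,(430,245));print("plate",ce,a,rect("top",m,55)); 
        m=(I.min(2)>150);m,ce,a=blob(m,(240,240));print("deck+",ce,a,rect("top",m,75))
for k in("ch","lens","key"):print(k,tri(C["top",k],C["side",k]))
E
```

```text
top ch [394.34 265.14] 529 (array([ 515.91, -152.45]), 76.46414947509766, 36.69923782348633, np.float64(0.06711420611778919))
lens [257.5  249.02] 46 [547.11 160.    89.  ]
key [201.37 272.49] 156 [492.82 284.57  91.  ]
plate [426.7 250.8] 10198 (array([ 546.97, -227.08]), 242.11781311035156, 259.05023193359375, np.float64(0.04383117490906758))
deck+ [252.06 235.72] 83 (array([578.81, 176.58]), 71.23422241210938, 34.578346252441406, np.float64(-0.7158485796865657))
side ch [358.21 197.36] 2874 (array([ 545.43, -220.31]), 237.1079559326172, 256.0917053222656, np.float64(0.04641219828546389))
lens [292.86 273.71] 56 [547.11 158.59  89.  ]
key [289.83 324.55] 232 [489.53 290.56  91.  ]
ch [ 515.74 -144.29  111.22]
lens [546.73 159.75  90.09]
key [492.6  285.79  85.37]
```

```bash
python3 - <<'E'
from seg import *
im,_=snap("side");I=im.astype(int);r,g,b=I[:,:,0],I[:,:,1],I[:,:,2]
for th in(130,150,170):
    m,ce,a=blob((I.min(2)>th)|((b>r+25)&(g>130)),(360,211));print("side ch",th,ce,a)
    if a<900: R=rect("side",m,59.5);print(R);s=px("side",np.r_[R[0],59.5])
t=px("top",np.array([515.9,-152.5,59.5])); print(tri(t,s))
im,_=snap("top");I=im.astype(int)
n,l,st,c=cv2.connectedComponentsWithStats((I.min(2)>165).astype(np.uint8))
for i in range(1,n):
    if st[i,4]>3000:print(st[i],c[i],rect("top",l==i,75))
# imager left/right side edges of deck, front edge: sub-pixel line fits on brightness
G=cv2.cvtColor(im,cv2.COLOR_RGB2GRAY).astype(float)
def edge(pts_line,axis,lo,hi,z):
    P=[]
    for k in pts_line:
        L=G[k,lo:hi] if axis==0 else G[lo:hi,k]
        d=np.abs(np.diff(L)); i=d.argmax(); s=d[max(0,i-2):i+3]; p=lo+max(0,i-2)+.5+(s*np.arange(len(s))).sum()/s.sum()
        P.append(wz("top",(p,k) if axis==0 else (k,p),z)[:2])
    vx,vy,x,y=cv2.fitLine(np.array(P,np.float32),cv2.DIST_HUBER,0,.01,.01).ravel()
    return np.array([x,y]),np.arctan2(vy,vx)%np.pi
print("imager right",edge(range(215,290),0,285,305,75)); print("front",edge(range(195,285),1,290,312,75))
print("plate front",edge(range(385,470),1,295,315,55),"left",edge(range(215,295),0,360,380,55))
print("plate rear",edge(range(385,470),1,192,210,55),"right",edge(range(215,285),0,475,490,55))
E
```

```text
side ch 130 [360.31 210.13] 345
(array([ 515.55, -152.68]), 81.17475891113281, 46.5404167175293, np.float64(0.07941795209730643))
side ch 150 [360.27 210.21] 330
(array([ 515.69, -152.1 ]), 79.65248107910156, 45.095333099365234, np.float64(0.06379881607080354))
side ch 170 [360.1  210.34] 315
(array([ 515.61, -151.76]), 77.21034240722656, 44.18210983276367, np.float64(0.07206238439029164))
[ 515.92 -152.59   58.9 ]
[ 578  124   62  141 4623] [604.54 203.03] (array([ 686.98, -654.99]), 318.2037048339844, 139.18072509765625, np.float64(-0.13418909731998596))
[ 182  182  115  119 8050] [238.41 255.23] (array([570.21, 203.83]), 274.182373046875, 256.3427429199219, np.float64(-0.004381033151234837))
imager right (array([532.76,  73.52], dtype=float32), np.float32(0.0064707333))
front (array([432.15, 196.26], dtype=float32), np.float32(1.561353))
plate front (array([ 428.21, -225.83], dtype=float32), np.float32(1.6109916)) left (array([530.6 , -97.97], dtype=float32), np.float32(0.042649165))
plate rear (array([ 668.02, -221.08], dtype=float32), np.float32(1.6148713)) right (array([ 547.76, -356.79], dtype=float32), np.float32(0.043289185))
```

```bash
cat >> seg.py <<'E'
from scipy.spatial.transform import Rotation as Ro
def down(yaw): return (Ro.from_euler('z',yaw)*Ro.from_euler('x',np.pi)).as_rotvec()
def best(p,yaw):
    S=[]
    for k in(0,np.pi):
        q=kinematics.ik(p,down(yaw+k))
        if q is not None:S.append((abs(q[6]),k,np.array(q)))
    return min(S,key=lambda s:s[0])
def st(m=""):
    o=readout.observe();print(m,"t",round(o["t"],2),o["tcp_pos"],"F",o["contact_force"],"gw",round(o["grip_width"]*92,1),"gf",round(float(o["grip_force"]),1))
E
python3 - <<'E'
from seg import *
for p,y in (((515.8,-152.5,150),.07),((413,-158,120),.042),((520,159,150),-.002)):
    print(best(p,y)[1:])
_,k,q=best((515.8,-152.5,140),.07)
robot.movep((515.8,-152.5,140),down(.07+k)); st()
grip(0.62,5)
robot.servo_line((515.8,-152.5,65),feed=100);st("down")
grip(0.0,6);st("grip")
E
```

```text
(0, array([ 0.35,  0.38, -0.15,  1.93,  0.08,  0.83, -1.34]))
(0, array([ 0.44,  0.28, -0.17,  2.17,  0.07,  0.69, -1.31]))
(3.141592653589793, array([ 0.32,  0.56, -0.88,  1.89,  0.52,  0.95,  0.76]))
 t 2.98 [ 515.8  -153.69  140.17] F [ 0.15  0.16 -0.45] gw 92.0 gf 0.0
down t 4.54 [ 516.13 -152.52   65.13] F [-0.2   0.56  0.16] gw 57.3 gf 0.0
grip t 4.98 [ 516.01 -152.58   65.28] F [-0.15 -0.11  1.51] gw 36.1 gf 6.0
```

```bash
python3 - <<'E'
from seg import *
u=np.array([np.cos(.042),np.sin(.042)]); e=np.array([515.9,-152.5])-77.6*u
robot.servo_line((e[0],e[1],65.3),feed=45,rotation=down(.042));st("drag")
robot.hold(.2);grip(0.62);robot.servo_line((e[0],e[1],110),feed=150);st("up")
grip(1.0)
# look
robot.servo_line((e[0]-26*u[0],e[1]-26*u[1],140),feed=150)
im,_=snap("side","pics/s2.png");cv2.imwrite("pics/s2c.png",cv2.resize(im[130:280,270:470,::-1],(800,600)))
im,_=snap("top","pics/t2.png")
q=kinematics.ik((520,159,150),down(-.002));print(e,q)
E
```

```text
drag t 6.86 [ 438.25 -155.75   65.24] F [ 1.17 -0.62  2.96] gw 35.6 gf 6.0
up t 8.0 [ 438.4  -155.86  110.05] F [ 0.44 -0.42  0.09] gw 57.3 gf 0.0
[ 438.37 -155.76] [-0.12  0.4  -0.3   1.91  0.15  0.85 -2.07]
```

View pics/s2c.png

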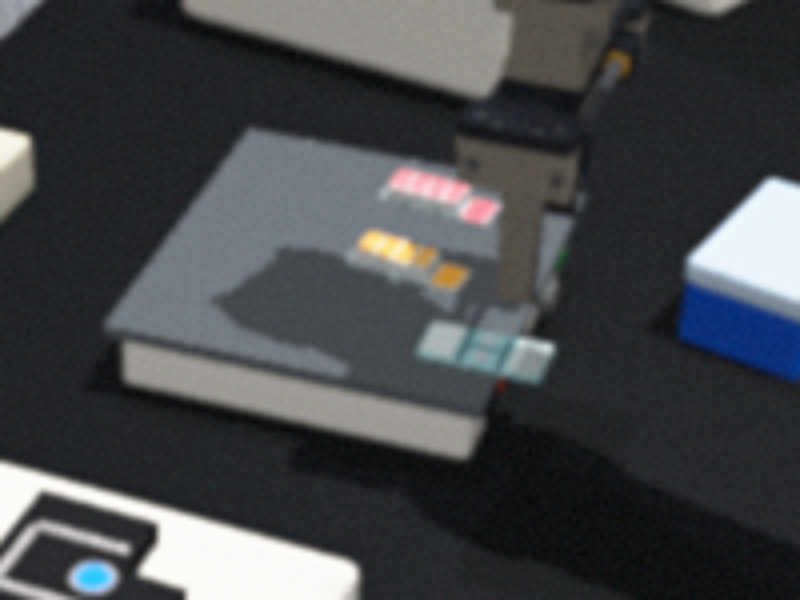

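The chamber lies flat with about a third of its length over the front edge (crop x 505–550). The gripper is above the overhanging end. Now I grasp and lift.

```bash
python3 - <<'E'
from seg import *
u=np.array([np.cos(.042),np.sin(.042)]); c=np.array([438.4,-155.8]); p=c-26*u
grip(0.62,30)
robot.servo_line((p[0],p[1],53),feed=90,rotation=down(.042));st("down")
grip(0.0,30);st("grip")
robot.servo_line((p[0],p[1],61),feed=20);st()
robot.servo_line((p[0],p[1],180),feed=100);st("lift")
im,_=snap("side");cv2.imwrite("pics/s3c.png",cv2.resize(im[100:250,270:470,::-1],(800,600)))
E
```

```text
down t 10.97 [ 412.82 -157.01   53.39] F [-0.42 -0.31  0.54] gw 57.2 gf 0.0
grip t 11.43 [ 412.63 -157.02   53.25] F [-0.41  0.09  2.65] gw 35.1 gf 30.0
 t 11.97 [ 412.42 -156.89   61.06] F [-0.22  0.19 -0.36] gw 35.5 gf 30.0
lift t 13.32 [ 412.03 -156.75  179.44] F [-0.26  0.04  0.27] gw 35.4 gf 30.0
```

View pics/s3c.png

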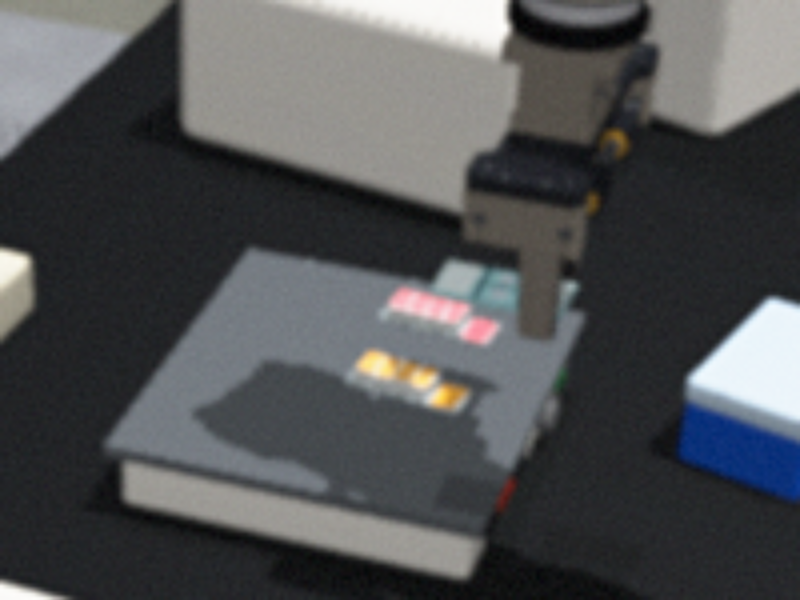

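```bash
python3 - <<'E'
from seg import *
y=-.002; u=np.array([np.cos(y),np.sin(y)]); b=np.array([547,159.6]); p=b-26*u
robot.servo_line((p[0],p[1],180),feed=140,rotation=down(y));st("over")
robot.servo_line((p[0],p[1],98),feed=70);st("hover")
im,_=snap("side");a=cv2.resize(im[220:340,230:390,::-1],(800,600))
im2,_=snap("top");a2=cv2.resize(im2[210:300,200:320,::-1],(800,600))
cv2.imwrite("pics/h.png",cv2.resize(np.vstack([a,a2]),(450,600)))
I=im2.astype(int)
E
```

```text
over t 15.91 [520.96 159.07 180.01] F [-0.26 -0.04 -0.17] gw 35.3 gf 30.0
hover t 17.23 [521.37 159.77  98.46] F [ 1.1   0.42 -0.15] gw 35.3 gf 30.0
```

View pics/h.png

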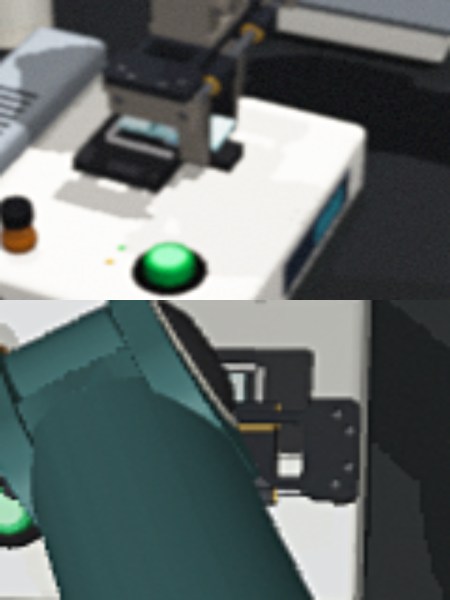

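The side view (top half) shows the held chamber level over the stage, with the fingers beside the tongue. In the top view (bottom half) the arm hides most of it. I lower in small steps, watching the force.

```bash
python3 - <<'E'
from seg import *
p=readout.observe()["tcp_pos"]; x,y=521.0,159.55
for z in(92,90,89,88.2,87.5,87):
    robot.servo_line((x,y,z),feed=15);st(z)
    if readout.observe()["contact_force"][2]>3: break
robot.hold(.2); grip(0.5);st("rel")
robot.servo_line((x,y,140),feed=60);st("up")
robot.movep((400,150,200),down(-.002));robot.hold(.2)
im,_=snap("top");cv2.imwrite("pics/p.png",cv2.resize(im[210:300,200:320,::-1],(800,600),interpolation=cv2.INTER_CUBIC))
m,ce,a=chamber_mask("top",im,(258,249));print(ce,a)
st()
E
```

```text
92 t 17.88 [520.95 159.55  91.9 ] F [ 0.41 -0.12 -0.39] gw 35.1 gf 30.0
90 t 18.17 [520.92 159.52  89.9 ] F [0.1  0.17 0.09] gw 35.3 gf 30.0
89 t 18.42 [520.95 159.55  88.94] F [ 0.18 -0.31 -0.56] gw 35.5 gf 30.0
88.2 t 18.67 [520.96 159.52  88.14] F [ 0.72  0.13 -0.51] gw 35.5 gf 30.0
87.5 t 18.92 [521.01 159.57  87.49] F [ 0.16 -0.44 -0.53] gw 35.3 gf 30.0
87 t 19.17 [521.04 159.58  87.35] F [-0.59 -0.05  4.2 ] gw 35.0 gf 30.0
rel t 19.73 [520.94 159.52  86.76] F [-0.11 -0.81  0.08] gw 46.2 gf 0.0
up t 20.77 [520.73 159.39 139.65] F [ 0.51 -0.11 -0.04] gw 45.9 gf 0.0
[268.46 248.69] 13
 t 21.62 [400.45 150.04 199.33] F [-0.51 -1.16  0.43] gw 45.7 gf 0.0
```

View pics/p.png

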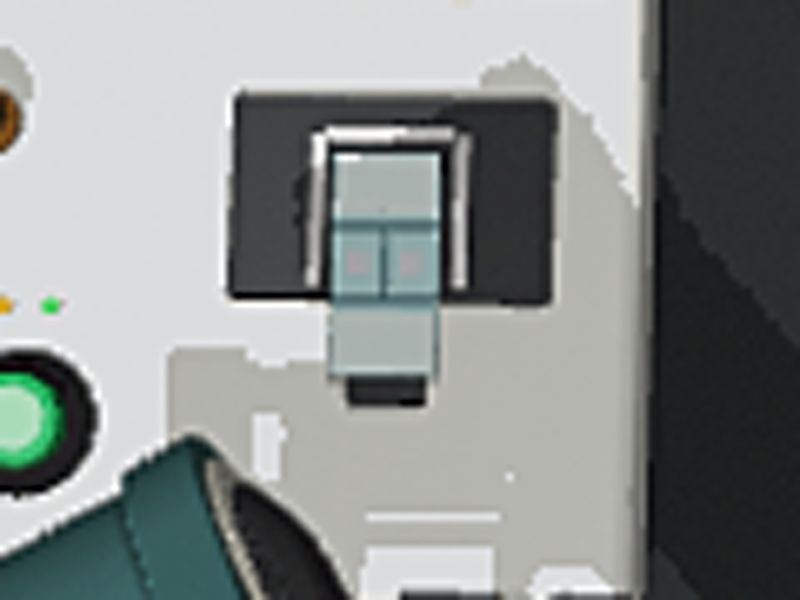

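The chamber lies between the guides. Its centre in the full picture is (257.3, 249.3) and the lens is at (257.5, 249.0), so they agree within about 1 mm. Now the key, guided by force.

```bash
cat > k.py <<'E'
from seg import *
kx,ky=492.5,285.
grip(0.0,5)
robot.movep((kx,ky,160),down(-.002)); robot.servo_line((kx,ky,103),feed=80);st("above")
fz=lambda:np.mean([readout.observe()["contact_force"][2] for _ in range(3)])
f0=fz();z=100.;L=[]
def step(z): robot.servo_line((kx,ky,z),feed=10);robot.hold(.05);return fz()-f0
while z>90:
    f=step(z);L.append((z,round(f,1)))
    if f>4.5:break
    z-=.4
print(L);st("click")
if f>4.5 and f<8.5:
    robot.hold(1.2);print("held",fz()-f0);L=[]
    while z>82:
        z-=.6;f=step(z);L.append((round(z,1),round(f,1)))
        if f>17:break
    print(L);robot.hold(.2);st("home")
    robot.servo_line((kx,ky,130),feed=50);st("up")
E
python3 k.py
```

```text
above t 23.96 [492.68 285.34 103.19] F [0.42 0.27 0.27] gw 0.4 gf 0.0
[(100.0, np.float64(-0.0)), (99.6, np.float64(-0.8)), (99.19999999999999, np.float64(0.3)), (98.79999999999998, np.float64(1.6)), (98.39999999999998, np.float64(1.0)), (97.99999999999997, np.float64(0.7)), (97.59999999999997, np.float64(1.8)), (97.19999999999996, np.float64(1.2)), (96.79999999999995, np.float64(1.7)), (96.39999999999995, np.float64(2.5)), (95.99999999999994, np.float64(2.6)), (95.59999999999994, np.float64(2.4)), (95.19999999999993, np.float64(4.3)), (94.79999999999993, np.float64(7.5))]
click t 28.36 [492.57 285.04  95.35] F [-1.64 -1.01  7.76] gw 0.4 gf 3.9
held 7.301517149153951
[(94.2, np.float64(9.9)), (93.6, np.float64(8.6)), (93.0, np.float64(9.0)), (92.4, np.float64(9.9)), (91.8, np.float64(10.6)), (91.2, np.float64(10.7)), (90.6, np.float64(11.7)), (90.0, np.float64(12.7)), (89.4, np.float64(12.5)), (88.8, np.float64(13.3)), (88.2, np.float64(17.3))]
home t 33.06 [492.67 285.1   90.1 ] F [-3.55 -2.75 17.49] gw 0.5 gf 9.0
up t 34.04 [492.29 284.83 129.68] F [ 0.47 -0.48 -0.55] gw 0.3 gf 0.0
```

```bash
python3 - <<'E'
from seg import *
robot.movep((400,-50,250),down(-.002));robot.hold(.3)
im,_=snap("top");cv2.imwrite("pics/e.png",cv2.resize(im[210:300,180:300,::-1],(800,600),interpolation=cv2.INTER_CUBIC))
st()
E
```

```text
t 35.77 [400.09 -49.61 249.78] F [-0.4   0.05 -0.05] gw 0.3 gf 0.0
```

View pics/e.png

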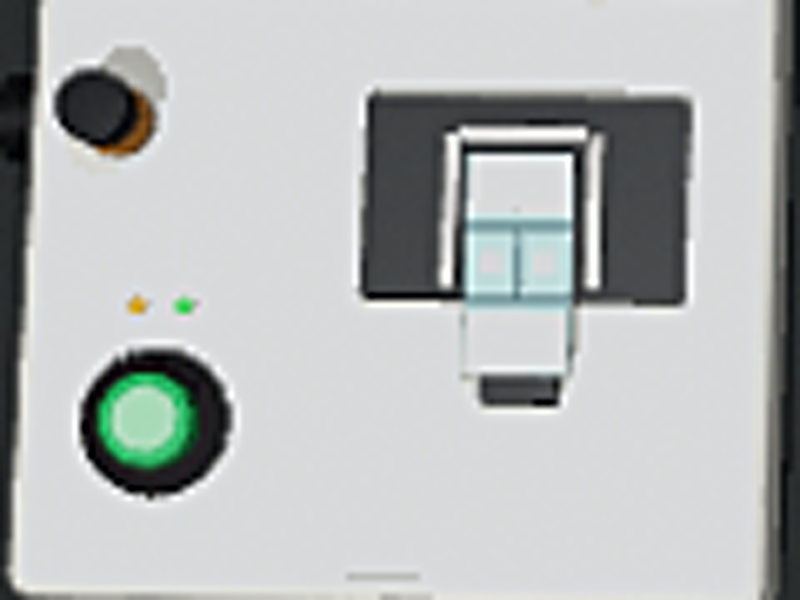

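The chamber is still centred in the bay (crop 518, 264), the key is up, the oil jar hasn't moved and the arm is clear.

```bash
python3 -c "
from cell import ticket
print(ticket.job_done())"
```

```text
the job is handed in; nothing more can be done
None
```

The job is handed in at about 36 s of robot time: the chamber lies in the bay within about 1 mm of the lens centre, the key was held at its first click for over 1.2 s, pressed fully home and released, and the arm is clear; no verdict came back.

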